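# Slide the hammer crate home into its bench frame

## Task

Push the tall hammer crate along the bench with your fingertips, low down near its base so that it slides flat on its bottom and does not rock or tip, until it is fully home in the steel parking frame, standing square against the frame's back strip. Grasp and lift nothing: do not touch the hammers hanging in the crate, keep them in their notches, and leave the other things on the bench where they are.

Things in the scene. Friction and masses are not known exactly. Their poses are not given: they have to be found in the camera images.
- crate: Tall plywood crate, loose, open at the top: 100 mm along its own x, 150 along y, 232 tall (z), flat upright walls 12 mm thick. Origin: centre of its underside. With its hammers about 2.5 kg and top-heavy; sliding it takes 11 to 20 N. It starts 220 to 300 mm short of home, up to 40 mm to either side of the frame's centre line, its x within 15 degrees of the frame's x.
- push_face (a point): Point on the wide upright crate face to be pushed: the middle of its width, 30 mm above the bench (crate x = -50, y = 0, z = 30 mm), axes as the crate's; the push goes along +x. A push above about 65 mm up may tip the crate instead of sliding it. Pushed off the middle of its width, the crate turns.
- dock: Parking frame, dark steel angle strip fixed on the bench, U-shaped from above, 28 mm high, 4 mm thick, with a low 26 mm flange outside. Origin: on the bench where the centre of the crate's underside is when home. x points from the open mouth to the back strip, whose inner face is at x = +50 mm; roughly the robot's right (world -y), within 12 degrees. y to the left of x, z up.
- dock_mouth (a point): Middle of the frame's open mouth, on the bench (x = -88, y = 0 mm in the frame), axes as the frame's. Side strips' inner faces at y = -87 and +87 mm (12 mm of play each side of the crate), straight from x = -50 to +50 mm; from there they flare out to y = -113 and +113 mm at the mouth.
- hammer0: Club hammer hanging loose in the crate, 0.57 kg: steel head, a cylinder 28 mm across, 104 mm long, lying along the crate's x over the tops of the two wide walls in notches 16 mm deep; wooden handle hanging 195 mm down inside. Origin: centre of the head, 230 mm above the crate's underside, at y = -42 mm in the crate. z up.
- hammer1: The same hammer in the middle notches, y = 0 in the crate.
- hammer2: The same hammer in the notches at y = +42 mm in the crate.
- oilcan: Bystander: round aluminium oil can with a tapering spout, 60 mm across, 168 mm tall, standing beside the lane on the far side from the robot. Origin: centre of its underside.
- stone: Bystander: brown sharpening stone 180 x 55 x 36 mm lying beside the lane on the far side from the robot, its long side along its own x. Origin: centre of its underside.
- lying_hammer: Bystander: one more club hammer, lying flat on the bench between the lane and the robot, head 28 mm across and 104 mm long, 195 mm from the head's centre to the handle's end. Origin: centre of the head, its own -z points along the handle.
- wrench: Bystander: steel spanner about 160 mm long lying along its own x beside the frame on the robot's side. Origin: under its middle.
- screwdriver: Bystander: screwdriver lying on the bench beyond the frame. Origin: under its middle.
- brush: Bystander: bench brush lying on the left of the bench. Origin: under its middle.
- reel: Bystander: measuring-tape reel lying flat on the left of the bench, 152 mm across and up to 51 mm high with a handle reaching 175 mm from its centre along its own -x. Origin: centre of the disc's underside.
Not all that is in view belongs to the job. Leave any pink look-alike of the crate alone.

How it is judged:
At the end, for the whole second after the job is handed in: The crate stands flat and still inside the frame, within 8 mm of touching the back strip and within 4 degrees of square to it, between the side strips, with all three hammers hanging in their notches (x of crate in the frame of dock between -0.008 and 0.006 m and y of crate in the frame of dock between -0.018 and 0.018 m and angle between the x axis of crate and the x axis of dock, either way round below 0.07 rad and angle between crate's own z axis and vertical below 0.03 rad and height (world z) of crate below 0.006 m and z of each of hammer0, hammer1, hammer2 in the frame of crate above 0.22 m and linear speed of crate below 0.01 m/s).
It fails at once if the crate is rocked by more than 8 degrees or lifted off the bench (angle between crate's own z axis and vertical above 0.14 rad or height (world z) of crate above 0.012 m).
It fails at once if the fingers press on the crate above its middle height (contact force between the fingers and crate above 1 N and height (world z) of the grasp point above 0.12 m).
It fails at once if a hammer hanging in the crate is touched by the fingers or leaves its notches (contact force between the fingers and hammer0 above 0.5 N or contact force between the fingers and hammer1 above 0.5 N or contact force between the fingers and hammer2 above 0.5 N or z of any of hammer0, hammer1, hammer2 in the frame of crate below 0.215 m or z of any of hammer0, hammer1, hammer2 in the frame of crate above 0.245 m).
It fails at once if another thing on the bench is moved by more than 25 mm, lifted or knocked over (distance of any of oilcan, stone, lying_hammer, wrench, screwdriver, brush, reel from where it was at the start of the episode above 0.025 m or angle between oilcan's own z axis and vertical above 0.35 rad).
It also fails if it takes over 72 s, if anything falls off the work surface, if the arm or the gripper's body presses on something with over 40 N, if the wrist force passes 120 N, or if a joint passes its speed limit or range.

## Robot

A 7-joint arm with a two-finger parallel gripper is mounted at the origin on the work surface. World frame = base frame: x ahead of the robot, y to its left, z up, the work surface at z = 0. Lengths are in m, angles in rad, forces in N, time in s.
With the tool pointing down it reaches from about 0.425 to 0.925 m from the base axis. Payload 6.8 kg.
Tool frame: the origin (TCP) lies at the centre of the arm's flange, where the gripper is bolted on; the fingertips stand 173 mm ahead of it and the grasp point (between the pads) lies 155 mm ahead of it (r.hold_point_z is the distance from the TCP to the grasp point, in m); z points along the fingers, x is the direction in which the jaws open and shut, and the axes are right-handed (so a half turn about z gives the same grasp; the last joint's range is limited). The gripper opens to 85 mm and grips with 20 to 120 N. Pads are 22 mm wide; open, the fingers measure 114 mm over their backs; the gripper's body (76 mm by 85 mm) begins 54 mm behind the grasp point. The pads swing forward as they close: fully open they stand 13 mm farther back than shut.
Start: joints at [1.006, 0.477, 0.022, 1.555, -0.011, 1.109, -0.083], TCP at [0.298, -0.606, 0.405] pointing down, gripper open.
Joint ranges: [-2.96, 2.96], [-0.34, 2.1], [-1.41, 1.46], [0.24, 2.44], [-1.37, 4.51], [0.17, 1.92], [-2.96, 2.96]. Speed limits (rad/s): [2.39, 2.39, 3.14, 3.14, 3.14, 3.14, 3.14].

## Interface

Orientations are given as a rotation vector (axis times angle).
In Python, from bench import r gives the robot as it stands.
- The arm moves only by the tool apply_moves, never from a script. Its arguments are lists of equal length, an entry for each row: "dp": the shift along the tool's x, y, z scaled (see below), a list of three; "twist": the turn, a rotation vector about the tool's x, y, z scaled (see below), a list of three; "jaw": the closure in counts, from 0 (fully open) to 255 (shut). In form: {"dp": [[x, y, z], ...], "twist": [[rx, ry, rz], ...], "jaw": [jaw, ...]}. A call has 1 to 20 rows; each row shifts and turns the pose as measured when the row begins, along the tool's axes as they then stand; what a row does not reach is not made up. The controller multiplies each number of a shift by 12 cm and each number of a turn by 120 degrees. A row lasts 1/10 s, in which the tool goes at most 50 mm and 8.59 degrees, less where a joint would pass 70% of its speed; a pose out of reach is approached as far as the arm can. A call with a number of a shift or a turn outside -1 to 1 is refused whole. A call with a gripper value outside its range is refused whole. The fingers move at their own pace and stop on an object; "grip_force" is the grip in N (left out, the last holds). Time passes only in rows, so rows that do not move let the fingers close. It gives the time, the measured TCP pose, the force and the opening at its end, in the units of the state.
- r.get_obs(): the state, without advancing time (a new reading comes with each control period).
- r.grab_frame(name): name is "scene" or "top"; returns a dict with "color" (420x560x3 uint8, red, green, blue), "z_map" (420x560 float32, m along the optical axis (not along the pixel's ray), 0 where there is no reading), "intrinsics" (3x3 intrinsics, pixels), "R" (3x3) and "t" (3): a world point X has camera coordinates R X + t. Camera axes: x right, y down, z forward; pixel columns grow to the right and rows downward; lengths in m; the calibration is good to about 2 mm. A picture is of the moment at which its call begins.
- r.hand_in(): hands the job in, once; it reports no verdict.
The state is a dict: "clock": time; "joints": joint angles; "qvel": joint speeds; "tau": joint torques, N m; "tcp_pos": TCP position; "orientation": TCP orientation; "contact_force": force on the tool from outside, world axes, zero at the start; "moment": the same for the moment, N m; "grip_width": finger opening in m.
Only numpy, scipy, OpenCV 4.12 (cv2) and the standard library are available. Lean on these libraries where they do the work, as an engineer would, in place of code of your own. Each camera call takes 0.05 s, during which the arm holds its last target.

## Working session

There is one attempt and no reset: what is moved stays moved. The work goes in short steps, Python scripts to look and compute and a tool call to move; the robot and the scene stay as the last step left them, time stands still between calls to the robot, and variables do not carry over. Pictures are saved under pics/ and viewed, and the job is handed in when it is done.

Besides the shell and the picture viewer there is one more tool, called after "Emit:" in YAML: its name, and indented under it one key for each argument. apply_moves: Moves the arm, as the interface text tells. Shifts and turns lie within -1 to 1; 1 stands for 12 cm of shift or 120 degrees of turn. Its arguments: {"type":"object","properties":{"dp":{"type":"array"},"twist":{"type":"array"},"jaw":{"type":"array"},"grip_force":{"type":"number"}},"required":["dp","twist","jaw"]}

```bash
mkdir -p pics; ls; python3 - <<'E'
from bench import r
import cv2,numpy as np
o=r.get_obs()
for k,v in o.items(): print(k,np.round(v,4))
for n in ("scene","top"):
    f=r.grab_frame(n)
    cv2.imwrite(f"pics/{n}0.png",f["color"][:,:,::-1])
    np.savez(f"pics/{n}0.npz",**f)
    print(n,f["intrinsics"].round(1).tolist(),f["R"].round(4).tolist(),f["t"].round(4).tolist())
E
```

```text
pics
clock 0.0
joints [ 1.0059  0.4778  0.0223  1.5565 -0.0115  1.1093 -0.0831]
qvel [-0.0002  0.0004  0.0001 -0.0008 -0.0017 -0.      0.0002]
tau [-1.40000e-03 -5.96448e+01  1.60780e+00 -2.81191e+01  1.26000e-02
  9.30000e-03 -0.00000e+00]
tcp_pos [ 0.2976 -0.6055  0.4037]
orientation [-2.6660e+00  1.6603e+00  2.5000e-03]
contact_force [-0.3035 -0.0124 -0.0827]
moment [ 0.0474 -0.0086 -0.0361]
grip_width 0.0853
scene [[522.3, 0.0, 284.8], [0.0, 522.3, 213.4], [0.0, 0.0, 1.0]] [[0.0902, 0.9958, -0.0161], [0.5299, -0.0617, -0.8458], [-0.8433, 0.0677, -0.5332]] [-0.1013, -0.149, 2.2719]
top [[465.5, 0.0, 289.0], [0.0, 465.5, 207.0], [0.0, 0.0, 1.0]] [[0.0039, -0.9999, -0.0133], [-0.983, -0.0014, -0.1838], [0.1838, 0.0138, -0.9829]] [0.0509, 0.5291, 1.3479]
```

View pics/scene0.png

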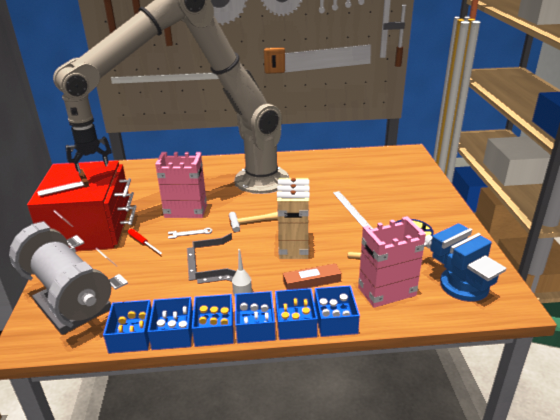

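View pics/top0.png

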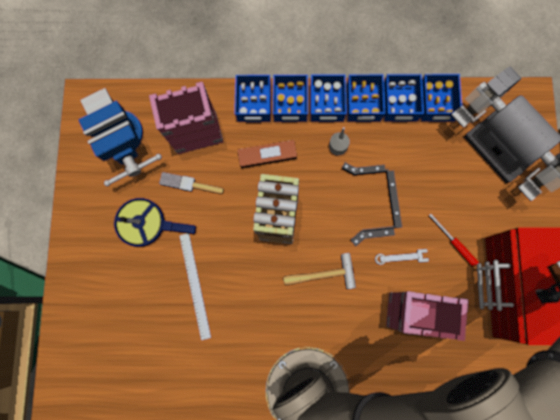

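The scene picture shows three crate-like things: plywood with hammers at about scene (293,218) / top (276,207), and pink ones at scene (183,185) and (390,262) / top (432,315) and (185,118). Only the plywood one holds hammers and fits the description, and it stands short of the frame at top (375,205). I'll enlarge it to confirm.

```bash
cat > h.py <<'E'
import numpy as np,cv2
def load(n): return dict(np.load(f"pics/{n}.npz"))
def world(f):
    K,R,t=f["intrinsics"],f["R"],f["t"]; z=f["z_map"]
    v,u=np.mgrid[:z.shape[0],:z.shape[1]]
    c=np.stack([(u-K[0,2])/K[0,0]*z,(v-K[1,2])/K[1,1]*z,z],-1)
    W=(c-t)@R; W[z==0]=np.nan
    return W
def ray(f,u,v,h):
    K,R,t=f["intrinsics"],f["R"],f["t"]
    d=np.linalg.inv(K)@np.array([u,v,1.]); d=R.T@d; c=-R.T@t
    return c+d*(h-c[2])/d[2]
def proj(f,X):
    p=f["R"]@np.asarray(X)+f["t"]; p=f["intrinsics"]@p; return p[:2]/p[2]
E
python3 - <<'E'
from h import *
f=load("top0"); W=world(f)
im=f["color"][:,:,::-1]
cv2.imwrite("pics/crop1.png",cv2.resize(im[130:300,220:440],None,fx=3.5,fy=3.5,interpolation=cv2.INTER_CUBIC))
hsv=cv2.cvtColor(f["color"],cv2.COLOR_RGB2HSV)
# crate: points in window with z>0.19
m=(W[...,2]>0.205)&(W[...,2]<0.236); m[:, :240]=0; m[:,310:]=0; m[:160]=0;m[260:]=0
P=W[m][:,:2]; print(len(P)); r=cv2.minAreaRect(P.astype(np.float32)*1000); print(r)
fs=load("scene0"); Ws=world(fs)
for lab,WW in (("top",W),("scene",Ws)):
    x,y,z=WW[...,0],WW[...,1],WW[...,2]
    m=(z>0.05)&(z<0.27)&(abs(y-0.05)<.2)&(abs(x-.5)<.25)
    print(lab,np.nanmin(W[...,2]),m.sum(),[np.round(np.percentile(WW[m][:,i],[1,50,99]),3).tolist() for i in range(3)])
    m=(z>0.012)&(z<0.035)&(y<-0.02)&(y>-.35)&(x>.3)&(x<.8)
    print(m.sum())
for p in [(275,208),(345,168),(390,172),(398,228),(355,240),(339,140),(266,153),(348,270),(290,280),(400,257)]:
    print(p,W[p[1],p[0]].round(3),ray(f,*p,0.02).round(3))
E
```

```text
781
((502.7422790527344, 85.20144653320312), (104.02567291259766, 151.1624298095703), 83.3310775756836)
top -0.780146723975202 2644 [[0.423, 0.501, 0.739], [-0.119, 0.08, 0.14], [0.054, 0.233, 0.248]]
922
scene -0.780146723975202 2260 [[0.441, 0.579, 0.747], [-0.111, 0.075, 0.134], [0.053, 0.18, 0.246]]
702
(275, 208) [0.492 0.086 0.234] [0.531 0.096 0.02 ]
(345, 168) [ 0.658 -0.121  0.021] [ 0.658 -0.121  0.02 ]
(390, 172) [ 0.649 -0.263  0.006] [ 0.645 -0.26   0.02 ]
(398, 228) [ 0.473 -0.282  0.004] [ 0.47  -0.278  0.02 ]
(355, 240) [ 0.435 -0.149  0.007] [ 0.433 -0.147  0.02 ]
(339, 140) [ 0.726 -0.097  0.089] [ 0.749 -0.104  0.02 ]
(266, 153) [0.7   0.124 0.041] [0.707 0.125 0.02 ]
(348, 270) [ 0.343 -0.124  0.025] [ 0.343 -0.124  0.02 ]
(290, 280) [0.313 0.049 0.029] [0.313 0.049 0.02 ]
(400, 257) [ 0.384 -0.285  0.001] [ 0.383 -0.281  0.02 ]
```

View pics/crop1.png

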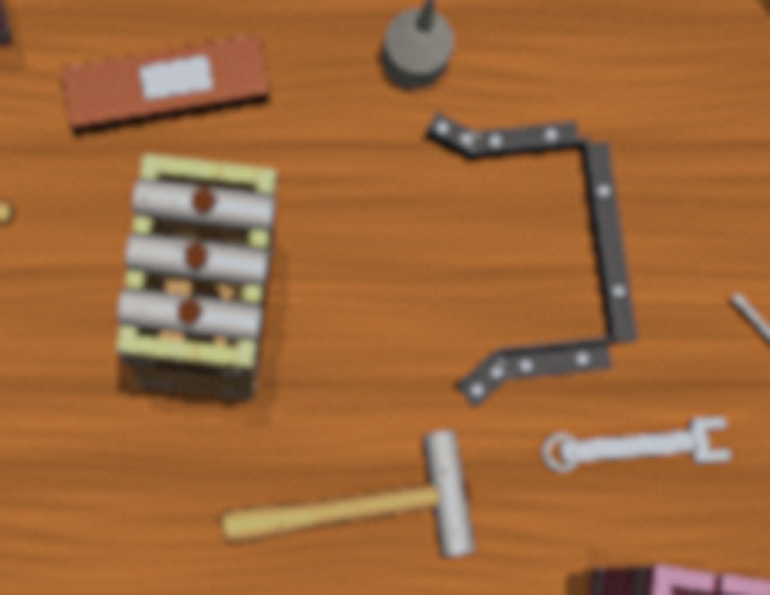

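Confirmed: the plywood crate with three hammers is the one meant, at crop (195,265). The open U frame is at crop (430–635,120–400). Next I'll measure the crate and the frame precisely.

```bash
cat >> h.py <<'E'
def fit(P):
    vx,vy,x,y=cv2.fitLine(np.asarray(P,np.float32),cv2.DIST_HUBER,0,1e-4,1e-4).ravel(); return np.array([vx,vy]),np.array([x,y])
E
python3 - <<'E'
from h import *
f=load("top0"); W=world(f); print("cam",(-f["R"].T@f["t"]).round(3))
fs=load("scene0"); print("cam",(-fs["R"].T@fs["t"]).round(3))
hsv=cv2.cvtColor(f["color"],cv2.COLOR_RGB2HSV)
g=cv2.cvtColor(f["color"],cv2.COLOR_RGB2GRAY)
for r_ in (150,200): print(hsv[r_,370:410].tolist()[::2])
# dark strip mask
dk=((hsv[...,2]<110)&(hsv[...,1]<90)); dk[:, :338]=0; dk[:,405:]=0; dk[:155]=0; dk[248:]=0
cv2.imwrite("pics/mask.png",np.repeat(np.repeat(dk[140:260,330:420].astype(np.uint8)*255,5,0),5,1))
z=W[...,2]
up=dk&(z>0.014)
print(dk.sum(),up.sum())
v,u=np.nonzero(up)
P=W[up]
print(np.histogram(P[:,2],10))
for a in range(0,len(P),12): print(u[a],v[a],P[a].round(3))
E
```

```text
cam [0.272 0.033 1.423]
cam [ 2.004 -0.062  1.084]
[[14, 184, 173], [14, 182, 174], [13, 182, 175], [14, 182, 175], [14, 183, 174], [14, 181, 175], [14, 179, 175], [14, 181, 175], [13, 179, 175], [13, 180, 174], [14, 183, 173], [14, 182, 175], [14, 182, 175], [14, 180, 176], [14, 180, 177], [13, 182, 177], [14, 183, 176], [13, 180, 176], [14, 182, 175], [14, 183, 176]]
[[14, 183, 170], [14, 180, 171], [13, 179, 171], [14, 182, 171], [14, 178, 173], [14, 182, 172], [14, 178, 173], [14, 181, 173], [13, 182, 174], [13, 184, 140], [10, 117, 48], [0, 7, 74], [0, 6, 85], [165, 6, 85], [11, 128, 143], [14, 184, 172], [13, 178, 173], [14, 180, 173], [14, 181, 172], [13, 183, 171]]
883 265
(array([ 3,  4, 16, 32, 22, 60, 48, 52, 20,  8]), array([0.01443319, 0.0165293 , 0.01862541, 0.02072152, 0.02281764,
       0.02491375, 0.02700986, 0.02910597, 0.03120208, 0.0332982 ,
       0.03539431]))
343 167 [ 0.661 -0.115  0.023]
348 170 [ 0.65  -0.129  0.027]
348 171 [ 0.648 -0.13   0.021]
376 171 [ 0.647 -0.216  0.026]
350 172 [ 0.645 -0.136  0.021]
366 172 [ 0.644 -0.185  0.026]
387 172 [ 0.643 -0.249  0.03 ]
363 173 [ 0.639 -0.175  0.03 ]
387 176 [ 0.631 -0.249  0.026]
388 182 [ 0.611 -0.251  0.029]
390 187 [ 0.596 -0.257  0.029]
391 193 [ 0.577 -0.259  0.028]
391 199 [ 0.559 -0.259  0.025]
392 205 [ 0.54  -0.261  0.025]
393 211 [ 0.521 -0.263  0.029]
394 217 [ 0.502 -0.265  0.03 ]
395 223 [ 0.485 -0.268  0.026]
392 227 [ 0.472 -0.258  0.029]
386 228 [ 0.469 -0.24   0.029]
375 229 [ 0.466 -0.207  0.031]
366 230 [ 0.462 -0.179  0.031]
358 233 [ 0.454 -0.156  0.025]
351 240 [ 0.433 -0.134  0.027]
```

```bash
python3 - <<'E'
from h import *
f=load("top0"); W=world(f)
m=(W[...,2]>0.205)&(W[...,2]<0.25); m[:, :240]=0; m[:,310:]=0; m[:160]=0;m[260:]=0
# side walls from scene: robust wall tops
hsv=cv2.cvtColor(f["color"],cv2.COLOR_RGB2HSV)
yel=m&(hsv[...,0]>18)&(hsv[...,0]<45)&(hsv[...,1]>60)&(hsv[...,2]>140)
P=W[yel]; print(len(P),np.median(P[:,2]))
print(cv2.minAreaRect((P[:,:2]*1000).astype(np.float32)))
# ray-cast at 0.232
v,u=np.nonzero(yel); Q=np.array([ray(f,a,b,0.232)[:2] for a,b in zip(u,v)])
print(cv2.minAreaRect((Q*1000).astype(np.float32)))
# hammer heads: grey
hd=m&(hsv[...,1]<60)&(W[...,2]>.228)
n,l,st,c=cv2.connectedComponentsWithStats(hd.astype(np.uint8))
for i in range(1,n):
    if st[i,4]>40:
        Q=W[l==i]; d,p=fit(Q[:,:2]); print(c[i].round(1),st[i,4],Q.mean(0).round(4),np.degrees(np.arctan2(d[1],d[0])), cv2.minAreaRect((Q[:,:2]*1000).astype(np.float32)))
fs=load("scene0"); Ws=world(fs)
x,y,z=Ws[...,0],Ws[...,1],Ws[...,2]
mm=(z>.02)&(z<.2)&(abs(y-.085)<.12)&(x>.5)&(x<.62)
vv,uu=np.nonzero(mm); print(uu.min(),uu.max(),vv.min(),vv.max())
Q=Ws[mm]; d,p=fit(Q[:,:2]); print("near face",np.degrees(np.arctan2(d[1],d[0])),p)
print(cv2.minAreaRect((Q[:,:2]*1000).astype(np.float32)))
E
```

```text
436 0.23185124263992188
((503.49609375, 84.79625701904297), (99.715087890625, 149.1986083984375), 83.75263977050781)
((503.2620544433594, 84.94538879394531), (99.41509246826172, 148.69581604003906), 83.50521850585938)
[277.7 188.5] 378 [0.5423 0.0791 0.2403] 84.217705 ((544.7733154296875, 79.55323028564453), (102.73433685302734, 30.144657135009766), 82.3736801147461)
[275.8 204.1] 366 [0.5007 0.0838 0.2408] 82.51359 ((502.87066650390625, 84.5086669921875), (102.53533172607422, 28.984861373901367), 84.19277954101562)
[273.7 219.8] 368 [0.4597 0.0888 0.2409] 83.34923 ((461.90277099609375, 89.18617248535156), (102.4104232788086, 29.028547286987305), 83.1733169555664)
277 308 207 255
near face 83.41306 [0.58211637 0.07691162]
((581.929443359375, 77.76002502441406), (102.10005950927734, 26.653446197509766), 88.80058288574219)
```

View pics/mask.png

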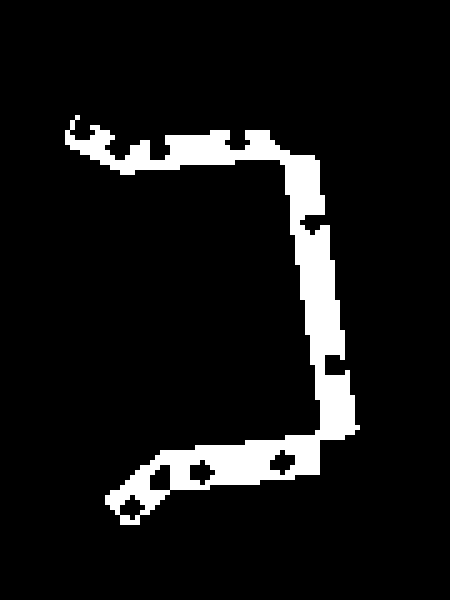

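Crate checked: 99.4 × 148.7 mm at z = 0.232, hammers spaced 42 mm. In the mask, the frame's back strip runs from (300,160) to (335,430). I'll fit lines to the strips.

```bash
python3 - <<'E'
from h import *
f=load("top0"); W=world(f)
hsv=cv2.cvtColor(f["color"],cv2.COLOR_RGB2HSV)
dk=((hsv[...,2]<110)&(hsv[...,1]<120)); dk[:, :338]=0; dk[:,405:]=0; dk[:155]=0; dk[248:]=0
def ang(d): return np.degrees(np.arctan2(d[1],d[0]))
z=W[...,2]
up=dk&(z>0.021)
v,u=np.nonzero(up)
Q=np.array([ray(f,a,b,.028)[:2] for a,b in zip(u,v)])
b=(v>=179)&(v<=223)&(u>384); far=(v<178)&(u>=357)&(u<=384); near=(v>=225)&(u>=367)&(u<=388)
L={}
for n,s in (("back",b),("far",far),("near",near)):
    d,p=fit(Q[s]); L[n]=(d,p); print(n,s.sum(),ang(d),p.round(4))
# inner edges: first dark pixel from inside (subpixel: gray crossing)
g=cv2.cvtColor(f["color"],cv2.COLOR_RGB2GRAY).astype(float)
def cross(line,thr=70):
    for i in range(len(line)-1):
        if line[i]>thr>=line[i+1]: return i+(line[i]-thr)/(line[i]-line[i+1])
E={"back":[], "far":[], "near":[]}
for r_ in range(182,221):
    c=cross(g[r_,378:405]); E["back"].append(ray(f,378+c,r_,.028)[:2])
for c_ in range(360,382):
    c=cross(g[160:190,c_][::-1]); E["far"].append(ray(f,c_,189-c,.028)[:2])   # from inside going up
    c=cross(g[215:245,c_][:]); E["near"].append(ray(f,c_,215+c,.028)[:2])
for n in E:
    d,p=fit(E[n]); print("edge",n,ang(d),p.round(4)); 
    L[n]=(d,p)
a=np.median([ang(L["back"][0])%180-180+90 , ang(L["far"][0])%180-180, ang(L["near"][0])%180-180]); print(a)
h=np.radians(a); X=np.array([np.cos(h),np.sin(h)]); Y=np.array([-X[1],X[0]])
yf,yn=L["far"][1]@Y,L["near"][1]@Y; xb=L["back"][1]@X
print("width inner",yf-yn, "dock",(X*(xb-.05)+Y*(yf+yn)/2).round(4))
E
```

```text
back 84 6.107351 [ 0.5476 -0.2596]
far 48 -83.79304 [ 0.6436 -0.1887]
near 34 -84.69835 [ 0.4669 -0.2068]Traceback (most recent call last):
  File "<stdin>", line 24, in <module>
TypeError: unsupported operand type(s) for +: 'int' and 'NoneType'
```

```bash
cat >> h.py <<'E'
from scipy.spatial.transform import Rotation as Ro
DOCK=np.array([.5558,-.2062]); DA=np.radians(-83.9)
def state():
    from bench import r
    o=r.get_obs(); return o,np.array(o["tcp_pos"]),Ro.from_rotvec(o["orientation"]).as_matrix()
def Rt(head,a):  # head: push heading deg, a tilt deg
    h=np.radians(head); X=np.array([np.cos(h),np.sin(h),0]); Y=np.array([-X[1],X[0],0]); a=np.radians(a)
    z=np.sin(a)*X-np.cos(a)*np.array([0,0,1.]); return np.stack([Y,np.cross(z,Y),z],1)
def step(R,d,n): return (R.T@np.asarray(d)/n/.12).round(4)
def turn(R,R2,n): return (Ro.from_matrix(R.T@R2).as_rotvec()/n/np.radians(120)).round(4)
E
python3 - <<'E'
from h import *
o,p,R=state(); print(R.round(3).tolist())
B=np.array([.58,-.15,.46]); C=np.array([.527,.30,.46])
print(step(R,B-p,14),step(R,C-B,12)); print("turn",turn(R,Rt(-96.5,0),10), "tilt",turn(Rt(-96.5,0),Rt(-96.5,40),8))
f=load("top0"); W=world(f)
for q in [(195,229),(180,227),(222,190),(165,182),(186,240),(208,335)]: print(q,W[q[1],q[0]].round(3))
E
```

```text
[[0.441, -0.897, -0.001], [-0.897, -0.441, 0.001], [-0.002, 0.0, -1.0]]
[-0.1693 -0.2705 -0.0332] [-0.2967 -0.1048  0.0005]
turn [-0.      0.0001 -0.0478] tilt [-0.0417 -0.     -0.    ]
(195, 229) [0.467 0.341 0.009]
(180, 227) [0.472 0.385 0.019]
(222, 190) [0.589 0.261 0.016]
(165, 182) [0.614 0.44  0.016]
(186, 240) [0.435 0.37  0.   ]
(208, 335) [ 0.152  0.292 -0.001]
```

Emit:
apply_moves:
  dp:
    - [-0.17,-0.27,-0.033]
    - [-0.17,-0.27,-0.033]
    - [-0.17,-0.27,-0.033]
    - [-0.17,-0.27,-0.033]
    - [-0.17,-0.27,-0.033]
    - [-0.17,-0.27,-0.033]
    - [-0.17,-0.27,-0.033]
    - [-0.17,-0.27,-0.033]
    - [-0.17,-0.27,-0.033]
    - [-0.17,-0.27,-0.033]
    - [-0.17,-0.27,-0.033]
    - [-0.17,-0.27,-0.033]
    - [-0.17,-0.27,-0.033]
    - [-0.17,-0.27,-0.033]
  twist:
    - [0,0,0]
    - [0,0,0]
    - [0,0,0]
    - [0,0,0]
    - [0,0,0]
    - [0,0,0]
    - [0,0,0]
    - [0,0,0]
    - [0,0,0]
    - [0,0,0]
    - [0,0,0]
    - [0,0,0]
    - [0,0,0]
    - [0,0,0]
  jaw: [0,0,0,0,0,0,0,0,0,0,0,0,0,0]

```text
clock: 1.5
tcp_pos: [0.5848, -0.1383, 0.4536]
orientation: [2.652, -1.678, -0.022]
contact_force: [1.0, -0.8, 0.2]
grip_width: 0.0851
```

Emit:
apply_moves:
  dp:
    - [-0.29,-0.1,-0.01]
    - [-0.29,-0.1,-0.01]
    - [-0.29,-0.1,-0.01]
    - [-0.29,-0.1,-0.01]
    - [-0.29,-0.1,-0.01]
    - [-0.29,-0.1,-0.01]
    - [-0.29,-0.1,-0.01]
    - [-0.29,-0.1,-0.01]
    - [-0.29,-0.1,0]
    - [-0.29,-0.1,0]
    - [-0.29,-0.1,0]
    - [-0.29,-0.1,0]
    - [0,0,0]
  twist:
    - [0,0,0]
    - [0,0,0]
    - [0,0,0]
    - [0,0,0]
    - [0,0,0]
    - [0,0,0]
    - [0,0,0]
    - [0,0,0]
    - [0,0,0]
    - [0,0,0]
    - [0,0,0]
    - [0,0,0]
    - [0,0,0]
  jaw: [0,0,0,0,0,0,0,0,0,0,0,0,0]

```text
clock: 2.8
tcp_pos: [0.531, 0.3235, 0.4615]
orientation: [2.656, -1.666, -0.034]
contact_force: [-0.3, -0.3, -0.4]
grip_width: 0.0856
```

Emit:
apply_moves:
  dp:
    - [0,0,0]
    - [0,0,0]
    - [0,0,0]
    - [0,0,0]
    - [0,0,0]
    - [0,0,0]
    - [0,0,0]
    - [0,0,0]
    - [0,0,0]
    - [0,0,0]
    - [0,0,0]
  twist:
    - [0,0,-0.048]
    - [0,0,-0.048]
    - [0,0,-0.048]
    - [0,0,-0.048]
    - [0,0,-0.048]
    - [0,0,-0.048]
    - [0,0,-0.048]
    - [0,0,-0.048]
    - [0,0,-0.048]
    - [0,0,-0.048]
    - [0,0,0]
  jaw: [0,0,0,0,0,0,0,0,0,0,0]

```text
clock: 3.9
tcp_pos: [0.5313, 0.3185, 0.4554]
orientation: [3.134, -0.118, -0.047]
contact_force: [-0.0, -0.1, -0.2]
grip_width: 0.0853
```

Emit:
apply_moves:
  dp:
    - [0,0,0]
    - [0,0,0]
    - [0,0,0]
    - [0,0,0]
    - [0,0,0]
    - [0,0,0]
    - [0,0,0]
    - [0,0,0]
    - [0,0,0]
  twist:
    - [-0.042,0,0]
    - [-0.042,0,0]
    - [-0.042,0,0]
    - [-0.042,0,0]
    - [-0.042,0,0]
    - [-0.042,0,0]
    - [-0.042,0,0]
    - [-0.042,0,0]
    - [0,0,0]
  jaw: [0,0,0,0,0,0,0,0,0]

```text
clock: 4.8
tcp_pos: [0.5328, 0.3136, 0.4534]
orientation: [2.396, -0.118, -0.074]
contact_force: [0.3, 1.2, -0.7]
grip_width: 0.0852
```

```bash
cat >> h.py <<'E'
def info(R):
    z=R[:,2]; x=R[:,0]; return "head(of y-push) %.2f  tilt %.2f  roll %.2f"%(np.degrees(np.arctan2(x[1],x[0]))-90,np.degrees(np.arccos(-z[2])),np.degrees(np.arcsin(x[2])))
def crate(f):
    W=world(f); hsv=cv2.cvtColor(f["color"],cv2.COLOR_RGB2HSV)
    x,y,z=W[...,0],W[...,1],W[...,2]
    m=(z>0.215)&(z<0.245)&(x>.38)&(x<.7)&(y>-.35)&(y<.2)&(hsv[...,0]>18)&(hsv[...,0]<45)&(hsv[...,1]>60)&(hsv[...,2]>100)
    v,u=np.nonzero(m)
    Q=np.array([ray(f,a,b,.232)[:2] for a,b in zip(u,v)],np.float32)*1000
    c,s,a=cv2.minAreaRect(Q)
    if s[0]>s[1]: a-=90
    a=(a%180)-180
    c=np.array(c)/1000
    h=np.array([np.cos(DA),np.sin(DA)]); n=np.array([-h[1],h[0]])
    print("crate n=%d c=%s size=%s head=%.2f | in dock x %.1f y %.1f ang %.2f"%(len(Q),c.round(4),np.round(s,1),a,(c-DOCK)@h*1e3,(c-DOCK)@n*1e3,a-np.degrees(DA)))
    return c,a
def snap(tag):
    from bench import r
    out=[]
    for n in ("scene","top"):
        f=r.grab_frame(n); cv2.imwrite(f"pics/{n}{tag}.png",f["color"][:,:,::-1]); np.savez(f"pics/{n}{tag}.npz",**f); out.append(f)
    return out
E
python3 - <<'E'
from h import *
s,t=snap(1); crate(t)
o,p,R=state(); print(p,info(R),np.round(o["joints"],3)); 
h=np.radians(-96.5); X=np.array([np.cos(h),np.sin(h)])
T=np.append(np.array([.5033,.0849])-.21*X,.148); print(T,"step",step(R,T-p,12),"turn",turn(R,Rt(-96.5,40),1))
E
```

```text
crate n=501 c=[0.5024 0.0852] size=[ 99.3 150.7] head=-96.63 | in dock x -295.4 y -22.2 ang -12.73
[0.53313097 0.31311717 0.45410203] head(of y-push) -96.10  tilt 42.37  roll -1.14 [-0.441  0.527 -0.442  1.489  0.59   1.831 -1.046]
[0.52707267 0.29355009 0.148     ] step [ 0.0015 -0.1329  0.1665] turn [0.0197 0.005  0.0087]
```

Emit:
apply_moves:
  dp:
    - [0,-0.133,0.167]
    - [0,-0.133,0.167]
    - [0,-0.133,0.167]
    - [0,-0.133,0.167]
    - [0,-0.133,0.167]
    - [0,-0.133,0.167]
    - [0,-0.133,0.167]
    - [0,0,0]
  twist:
    - [0.02,0,0]
    - [0.02,0,0]
    - [0,0.005,0.009]
    - [0,0,0]
    - [0,0,0]
    - [0,0,0]
    - [0,0,0]
    - [0,0,0]
  jaw: [0,0,0,0,0,0,0,0]

```text
clock: 5.7
tcp_pos: [0.5354, 0.3118, 0.2736]
orientation: [2.508, -0.172, -0.038]
contact_force: [0.3, -0.7, 0.0]
grip_width: 0.0851
```

```bash
python3 - <<'E'
from h import *
o,p,R=state(); print(p,info(R),np.round(o["joints"],3),o["contact_force"]); 
h=np.radians(-96.6); X=np.array([np.cos(h),np.sin(h)])
T=np.append(np.array([.503,.085])-.21*X,.152); print(T,"step",step(R,T-p,5),"turn",turn(R,Rt(-96.6,37),1))
E
```

```text
[0.53542215 0.31177684 0.27364162] head(of y-push) -97.63  tilt 35.98  roll 0.74 [-0.427  0.69  -0.435  1.644  0.616  1.468 -1.243] [ 0.32625399 -0.69425112  0.01847166]
[0.5271368  0.29360828 0.152     ] step [-0.0123 -0.0932  0.1827] turn [-0.0085  0.0002 -0.0105]
```

Emit:
apply_moves:
  dp:
    - [-0.012,-0.093,0.183]
    - [-0.012,-0.093,0.183]
    - [-0.012,-0.093,0.183]
    - [-0.012,-0.093,0.183]
    - [0,-0.06,0.08]
    - [0,0,0]
    - [0,0,0]
  twist:
    - [-0.008,0,-0.01]
    - [0,0,0]
    - [0,0,0]
    - [0,0,0]
    - [0,0,0]
    - [0,0,0]
    - [0,0,0]
  jaw: [0,0,0,0,0,0,0]

```text
clock: 6.4
tcp_pos: [0.5334, 0.2966, 0.172]
orientation: [2.507, -0.164, -0.035]
contact_force: [-0.4, -0.3, 0.6]
grip_width: 0.0853
```

```bash
python3 - <<'E'
from h import *
s,t=snap(2); c,a=crate(t)
o,p,R=state(); print(p,info(R),np.round(o["joints"],3),np.round(o["contact_force"],1)); 
h=np.radians(-96.6); X=np.array([np.cos(h),np.sin(h)]); Y=np.array([-X[1],X[0]])
d=p[:2]-np.array([.503,.085]); print("tcp in crate",d@X,d@Y)
print("per 10mm fwd",step(R,.01*np.append(X,0),1),"1cm left",step(R,.01*np.append(Y,0),1),"1cm up",step(R,[0,0,.01],1),"turn",turn(R,Rt(-96.6,38),1))
for n,f in(("scene",s),("top",t)):
    im=f["color"][:,:,::-1]; q=proj(f,[.53,.18,.05]).astype(int); print(n,q)
    cr=im[max(0,q[1]-75):q[1]+75,max(0,q[0]-95):q[0]+95]; cv2.imwrite(f"pics/c2{n}.png",cv2.resize(cr,None,fx=4,fy=4,interpolation=cv2.INTER_CUBIC))
E
```

```text
crate n=356 c=[0.5023 0.0851] size=[ 99.4 150.7] head=-96.49 | in dock x -295.3 y -22.3 ang -12.59
[0.53334927 0.2968027  0.17215612] head(of y-push) -97.22  tilt 36.02  roll 0.77 [-0.43   0.813 -0.405  1.698  0.687  1.32  -1.323] [0.7 0.3 0. ]
tcp in crate -0.21388729723392635 0.005804138263720003
per 10mm fwd [0.0009 0.0674 0.049 ] 1cm left [ 0.0833 -0.0014  0.0004] 1cm up [ 0.0011  0.049  -0.0674] turn [-0.0165 -0.002  -0.008 ]
scene [320 235]
top [246 206]
```

View pics/c2scene.png

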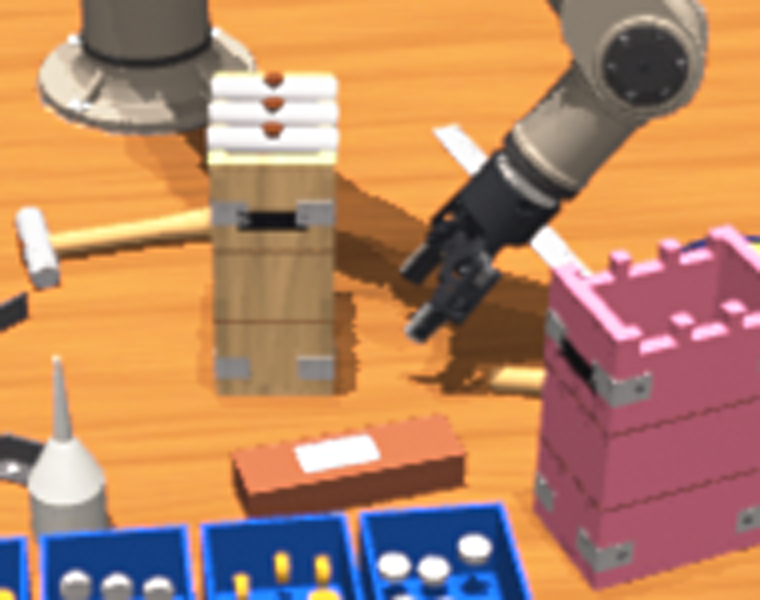

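View pics/c2top.png

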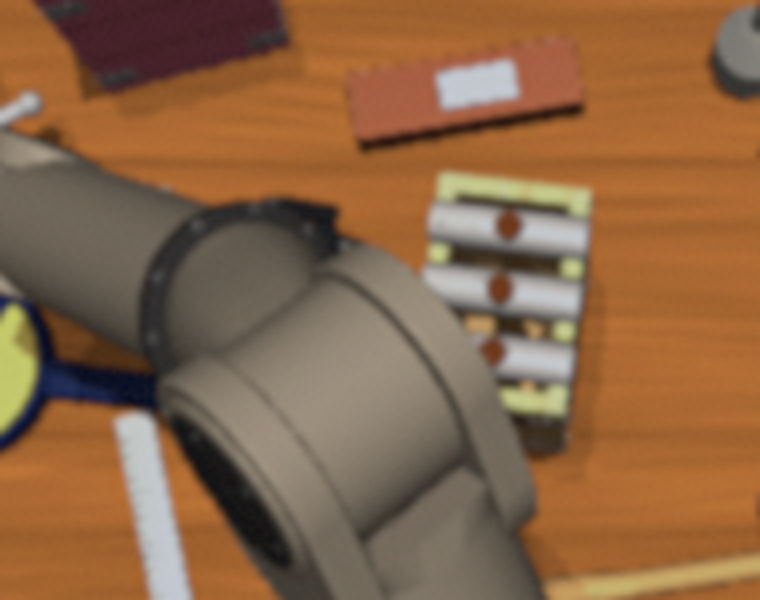

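The scene crop shows both fingers spread and level at crop (410,265) and (420,330), beside the wide face at crop x≈335 and clear of the brush handle. I'll lower the tool a bit more.

Emit:
apply_moves:
  dp:
    - [-0.024,-0.06,0.08]
    - [-0.024,-0.06,0.08]
    - [0,0,0]
    - [0,0,0]
  twist:
    - [-0.01,-0.003,-0.008]
    - [-0.008,0,0]
    - [0,0,0]
    - [0,0,0]
  jaw: [0,0,0,0]

```text
clock: 6.9
tcp_pos: [0.5277, 0.2987, 0.148]
orientation: [2.471, -0.142, -0.05]
contact_force: [0.2, 0.6, 0.2]
grip_width: 0.0851
```

```bash
cat >> h.py <<'E'
def rep(c,a):
    o,p,R=state(); print(p.round(4),info(R),"j6 %.2f"%o["joints"][5],"F",np.round(o["contact_force"],1),"t",round(o["clock"],2),"w",round(o["grip_width"],4))
    h=np.radians(a); X=np.array([np.cos(h),np.sin(h)]); Y=np.array([-X[1],X[0]])
    d=p[:2]-c; print("tcp in crate frame",(d@X).round(4),(d@Y).round(4))
    return o,p,R,X,Y
def tipview(f,tag,P):
    im=f["color"][:,:,::-1]; q=proj(f,P).astype(int)
    x0,y0=max(0,q[0]-70),max(0,q[1]-50)
    cv2.imwrite(f"pics/{tag}.png",cv2.resize(im[y0:y0+100,x0:x0+140],None,fx=5,fy=5,interpolation=cv2.INTER_CUBIC)); print(tag,x0,y0)
E
python3 - <<'E'
from h import *
s,t=snap(3); c=np.array([.503,.085]);a=-96.6
o,p,R,X,Y=rep(c,a)
tipview(s,"c3",[.53,.18,.03])
# fingertip heights from scene depth
W=world(s); x,y,z=W[...,0],W[...,1],W[...,2]
hsv=cv2.cvtColor(s["color"],cv2.COLOR_RGB2HSV)
m=(hsv[...,2]<70)&(z>.004)&(z<.09)&(x>.42)&(x<.64)&(y>.14)&(y<.25)
Q=W[m]; d=(Q[:,:2]-c)@X; e=(Q[:,:2]-c)@Y
print(len(Q)); i=np.argsort(-d)[:15]; print(np.c_[d,e,Q[:,2]][i].round(3)); print("low",np.sort(Q[:,2])[:8].round(3))
print("fwd 10mm",step(R,.01*np.append(X,0),1),"down10",step(R,[0,0,-.01],1),turn(R,Rt(-96.6,38),1))
E
```

```text
[0.5277 0.2986 0.1482] head(of y-push) -96.60  tilt 38.22  roll -0.04 j6 1.33 F [ 0.4 -0.  -0.9] t 7.0 w 0.0854
tcp in crate frame -0.2151 -0.0
c3 250 190
245
[[-0.111 -0.04   0.033]
 [-0.115 -0.042  0.031]
 [-0.115 -0.042  0.028]
 [-0.118 -0.037  0.035]
 [-0.118 -0.042  0.036]
 [-0.119 -0.046  0.025]
 [-0.121  0.063  0.037]
 [-0.121  0.052  0.034]
 [-0.121 -0.037  0.039]
 [-0.122 -0.043  0.039]
 [-0.122 -0.04   0.033]
 [-0.122 -0.036  0.022]
 [-0.122 -0.041  0.024]
 [-0.122 -0.044  0.026]
 [-0.124  0.056  0.04 ]]
low [0.006 0.019 0.022 0.023 0.024 0.024 0.025 0.026]
fwd 10mm [-0.      0.0655  0.0516] down10 [ 0.0001 -0.0516  0.0655] [0.0019 0.0002 0.0002]
```

View pics/c3.png

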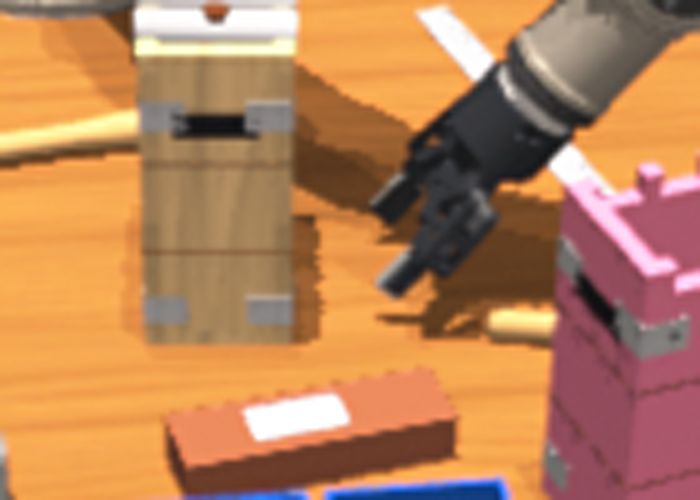

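The enlarged view shows the tips at crop (390,290) and (380,205), about 20 mm above the bench. There are roughly 60 mm left to the face at crop x≈295. I'll move in until contact.

Emit:
apply_moves:
  dp:
    - [0,0.066,0.052]
    - [0,0.066,0.052]
    - [0,0.066,0.052]
    - [0,0.066,0.052]
    - [0,0.033,0.026]
    - [0,0,0]
  twist:
    - [0,0,0]
    - [0,0,0]
    - [0,0,0]
    - [0,0,0]
    - [0,0,0]
    - [0,0,0]
  jaw: [0,0,0,0,0,0]

```text
clock: 7.6
tcp_pos: [0.5226, 0.2477, 0.1491]
orientation: [2.47, -0.146, -0.05]
contact_force: [-0.1, -0.8, -0.4]
grip_width: 0.0851
```

```bash
python3 - <<'E'
from h import *
s,t=snap(4); c=np.array([.503,.085]);a=-96.6
o,p,R,X,Y=rep(c,a); crate(t)
tipview(s,"c4",[.53,.14,.03])
E
```

```text
[0.5226 0.2488 0.1491] head(of y-push) -96.68  tilt 38.22  roll 0.04 j6 1.27 F [-0.6  0.  -0.3] t 7.7 w 0.0854
tcp in crate frame -0.165 0.0006
crate n=296 c=[0.5027 0.085 ] size=[ 99.4 149.8] head=-96.49 | in dock x -295.2 y -21.8 ang -12.59
c4 239 191
```

View pics/c4.png

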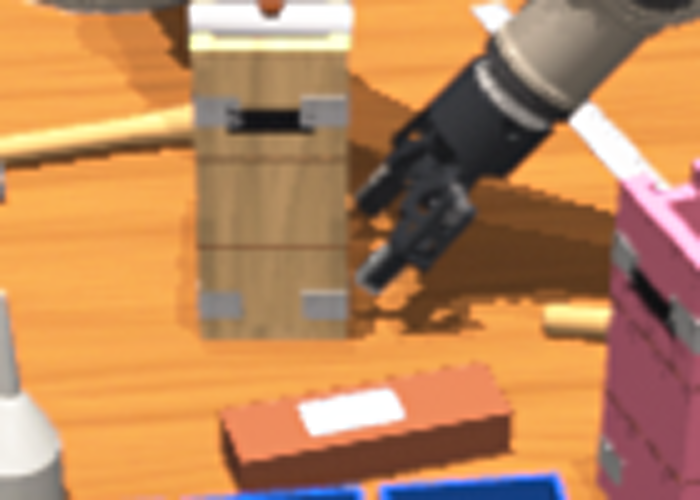

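The tips are about 5–10 mm from the face at crop (360,280). I'll creep in with short rows.

Emit:
apply_moves:
  dp:
    - [0,0.026,0.021]
    - [0,0.026,0.021]
    - [0,0.02,0.015]
  twist:
    - [0,0,0]
    - [0,0,0]
    - [0,0,0]
  jaw: [0,0,0]

```text
clock: 8.0
tcp_pos: [0.5212, 0.2404, 0.1493]
orientation: [2.477, -0.142, -0.047]
contact_force: [0.6, 9.9, 2.1]
grip_width: 0.0857
```

Emit:
apply_moves:
  dp:
    - [0,0.02,0.015]
    - [0,0.02,0.015]
  twist:
    - [0,0,0]
    - [0,0,0]
  jaw: [0,0]

```text
clock: 8.2
tcp_pos: [0.5206, 0.2393, 0.1506]
orientation: [2.488, -0.14, -0.043]
contact_force: [1.0, 7.2, 2.0]
grip_width: 0.0854
```

Emit:
apply_moves:
  dp:
    - [0,0.02,0.015]
    - [0,0.02,0.015]
  twist:
    - [0,0,0]
    - [0,0,0]
  jaw: [0,0]

```text
clock: 8.4
tcp_pos: [0.5199, 0.2382, 0.1518]
orientation: [2.499, -0.138, -0.039]
contact_force: [0.6, 6.9, 1.2]
grip_width: 0.0853
```

Emit:
apply_moves:
  dp:
    - [0,0.045,0.048]
    - [0,0.045,0.048]
    - [0,0.045,0.048]
  twist:
    - [-0.008,0,0]
    - [-0.008,0,0]
    - [-0.008,0,0]
  jaw: [0,0,0]

```text
clock: 8.7
tcp_pos: [0.5173, 0.2282, 0.1498]
orientation: [2.479, -0.124, -0.031]
contact_force: [0.0, 11.8, 1.2]
grip_width: 0.0857
```

```bash
python3 - <<'E'
from h import *
s,t=snap(5)
c,a=crate(t); o,p,R,X,Y=rep(c,a); 
E
```

```text
crate n=302 c=[0.5022 0.0708] size=[ 99.9 150.5] head=-95.29 | in dock x -281.1 y -23.8 ang -11.39
[0.5173 0.2273 0.1496] head(of y-push) -95.60  tilt 37.91  roll 0.47 j6 1.23 F [ 0.3  9.6 -0.4] t 8.8 w 0.0854
tcp in crate frame -0.1573 0.0006
```

Emit:
apply_moves:
  dp:
    - [-0.035,0.045,0.048]
    - [-0.035,0.045,0.048]
    - [-0.035,0.045,0.048]
    - [-0.035,0.045,0.048]
  twist:
    - [-0.007,0.01,-0.013]
    - [-0.007,0.01,-0.013]
    - [-0.007,0.01,-0.013]
    - [-0.007,0.01,-0.013]
  jaw: [0,0,0,0]

```text
clock: 9.2
tcp_pos: [0.4975, 0.213, 0.1468]
orientation: [2.453, 0.062, 0.035]
contact_force: [-2.8, 9.3, 0.7]
grip_width: 0.0854
```

```bash
python3 - <<'E'
from h import *
s,t=snap(6)
c,a=crate(t); o,p,R,X,Y=rep(c,a); print("err turn to tilt38",turn(R,Rt(float(info(R).split()[2]),38),1))
tipview(s,"c6",[.53,.12,.1])
E
```

```text
crate n=395 c=[0.505  0.0526] size=[151.6  98.2] head=-86.67 | in dock x -262.7 y -23.0 ang -2.77
[0.4971 0.2118 0.1466] head(of y-push) -86.93  tilt 39.58  roll 0.46 j6 1.19 F [-2.9  5.7  0.6] t 9.3 w 0.0856
tcp in crate frame -0.1594 0.0013
err turn to tilt38 [ 0.0131 -0.003  -0.0024]
c6 233 175
```

View pics/c6.png

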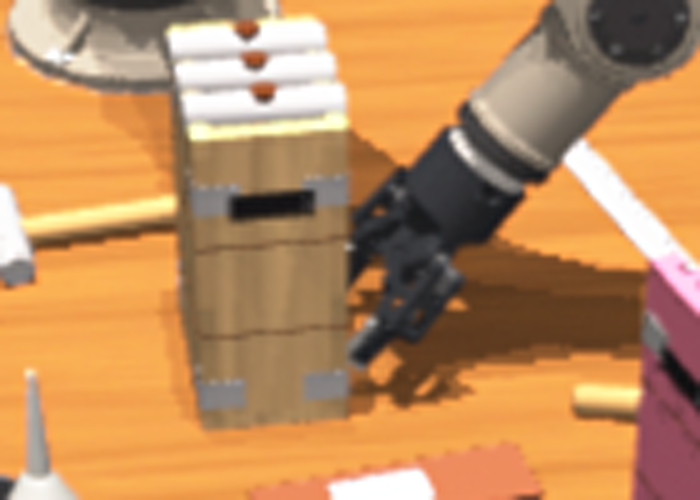

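Crate upright, following the fingers with contact low at crop (355,350). Continuing the turn.

Emit:
apply_moves:
  dp:
    - [-0.035,0.052,0.042]
    - [-0.035,0.052,0.042]
    - [-0.035,0.052,0.042]
    - [-0.035,0.052,0.042]
    - [-0.035,0.052,0.042]
    - [-0.035,0.052,0.042]
  twist:
    - [-0.002,0.01,-0.013]
    - [-0.004,0.01,-0.013]
    - [-0.004,0.01,-0.013]
    - [-0.004,0.01,-0.013]
    - [-0.004,0.01,-0.013]
    - [-0.004,0.01,-0.013]
  jaw: [0,0,0,0,0,0]

```text
clock: 9.9
tcp_pos: [0.4734, 0.1787, 0.1458]
orientation: [2.426, 0.342, 0.128]
contact_force: [-4.5, 7.0, -0.9]
grip_width: 0.0848
```

```bash
python3 - <<'E'
from h import *
s,t=snap(7)
c,a=crate(t); o,p,R,X,Y=rep(c,a); print("err turn to tilt38",turn(R,Rt(float(info(R).split()[2]),38),1))
E
```

```text
crate n=511 c=[0.5164 0.0241] size=[151.7 100.4] head=-73.76 | in dock x -233.2 y -14.7 ang 10.14
[0.4734 0.1777 0.1459] head(of y-push) -73.87  tilt 39.99  roll 0.11 j6 1.09 F [-2.7  5.2 -2.1] t 10.0 w 0.0856
tcp in crate frame -0.1595 0.0017
err turn to tilt38 [ 0.0165 -0.0007 -0.0006]
```

Emit:
apply_moves:
  dp:
    - [-0.02,0.054,0.039]
    - [0,0.054,0.039]
    - [0,0.054,0.039]
    - [0,0.054,0.039]
    - [0,0.054,0.039]
    - [0,0.054,0.039]
    - [0,0.054,0.039]
    - [0,0.054,0.039]
  twist:
    - [0,0.006,-0.008]
    - [0,0,0]
    - [-0.002,0,0]
    - [-0.002,0,0]
    - [-0.002,0,0]
    - [-0.002,0,0]
    - [-0.002,0,0]
    - [-0.002,0,0]
  jaw: [0,0,0,0,0,0,0,0]

```text
clock: 10.8
tcp_pos: [0.4802, 0.1468, 0.1494]
orientation: [2.451, 0.416, 0.152]
contact_force: [-8.0, 12.5, 5.9]
grip_width: 0.0855
```

```bash
python3 - <<'E'
from h import *
s,t=snap(8)
c,a=crate(t); o,p,R,X,Y=rep(c,a); print("err turn to tilt38",turn(R,Rt(float(info(R).split()[2]),38),1))
E
```

```text
crate n=515 c=[ 5.307e-01 -5.000e-04] size=[151.5 100.4] head=-70.64 | in dock x -207.2 y -3.1 ang 13.26
[0.4806 0.1459 0.1493] head(of y-push) -70.62  tilt 37.98  roll 0.39 j6 1.01 F [-4.2  9.5  1.7] t 10.9 w 0.0853
tcp in crate frame -0.1548 0.0013
err turn to tilt38 [-0.0002 -0.0026 -0.002 ]
```

Emit:
apply_moves:
  dp:
    - [0.035,0.052,0.042]
    - [0.035,0.052,0.042]
    - [0.035,0.052,0.042]
    - [0.035,0.052,0.042]
    - [0.035,0.052,0.042]
    - [0.02,0.052,0.042]
  twist:
    - [-0.006,-0.01,0.013]
    - [-0.006,-0.01,0.013]
    - [-0.006,-0.01,0.013]
    - [-0.006,-0.01,0.013]
    - [-0.006,-0.01,0.013]
    - [-0.006,-0.006,0.007]
  jaw: [0,0,0,0,0,0]

```text
clock: 11.5
tcp_pos: [0.5122, 0.1268, 0.1466]
orientation: [2.443, 0.206, 0.094]
contact_force: [-3.3, 10.2, -1.9]
grip_width: 0.0854
```

```bash
python3 - <<'E'
from h import *
s,t=snap(9)
c,a=crate(t); o,p,R,X,Y=rep(c,a); print("err turn to tilt38",turn(R,Rt(float(info(R).split()[2]),38),1))
E
```

```text
crate n=510 c=[ 0.5396 -0.0308] size=[151.5 100.8] head=-80.06 | in dock x -176.1 y 2.6 ang 3.84
[0.5126 0.1259 0.1466] head(of y-push) -80.11  tilt 39.73  roll 0.82 j6 1.07 F [ 0.5  5.7 -3.1] t 11.6 w 0.0853
tcp in crate frame -0.159 0.0004
err turn to tilt38 [ 0.0144 -0.0054 -0.0043]
```

Emit:
apply_moves:
  dp:
    - [0.035,0.054,0.039]
    - [0.035,0.054,0.039]
    - [0,0.054,0.039]
    - [0,0.054,0.039]
    - [0,0.052,0.04]
    - [0,0.052,0.041]
  twist:
    - [0,-0.01,0.013]
    - [0,-0.01,0.013]
    - [-0.002,0,0]
    - [-0.002,0,0]
    - [-0.004,0,0]
    - [-0.004,0,0]
  jaw: [0,0,0,0,0,0]

```text
clock: 12.2
tcp_pos: [0.5247, 0.1051, 0.1487]
orientation: [2.468, 0.152, 0.084]
contact_force: [-3.8, 12.6, 3.6]
grip_width: 0.0851
```

```bash
python3 - <<'E'
from h import *
s,t=snap(10)
c,a=crate(t); o,p,R,X,Y=rep(c,a); print("err turn to tilt38",turn(R,Rt(float(info(R).split()[2]),38),1))
im=t["color"][:,:,::-1]; cv2.imwrite("pics/c10.png",cv2.resize(im[130:280,230:430],None,fx=4,fy=4,interpolation=cv2.INTER_CUBIC))
E
```

```text
crate n=487 c=[ 0.5458 -0.0506] size=[151.7 100.5] head=-82.38 | in dock x -155.8 y 6.6 ang 1.52
[0.5248 0.1042 0.1487] head(of y-push) -82.53  tilt 38.48  roll 1.30 j6 1.05 F [-2.   8.9 -0.1] t 12.3 w 0.0853
tcp in crate frame -0.1563 -0.0002
err turn to tilt38 [ 0.0038 -0.0085 -0.0067]
```

View pics/c10.png

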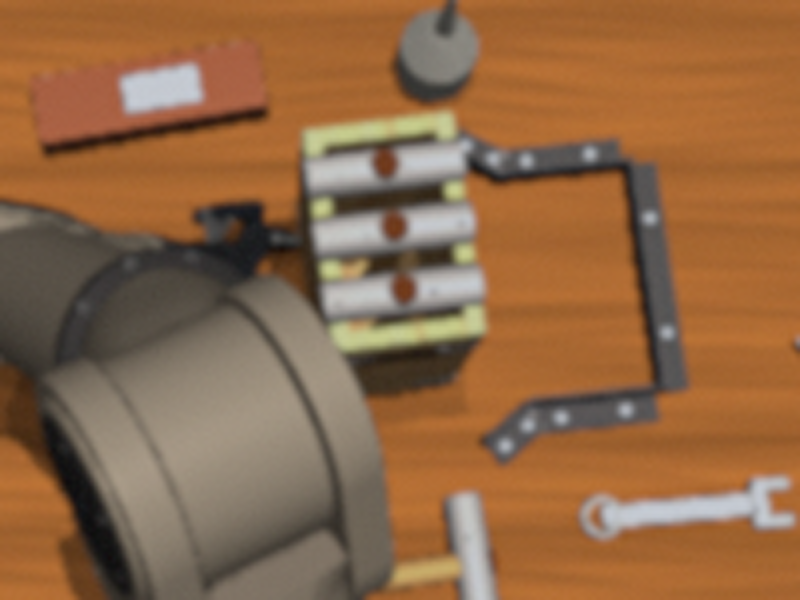

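Emit:
apply_moves:
  dp:
    - [0.0,0.052,0.042]
    - [-0.005,0.052,0.042]
    - [-0.01,0.052,0.042]
    - [-0.01,0.052,0.042]
    - [-0.01,0.052,0.041]
    - [-0.01,0.052,0.041]
  twist:
    - [-0.004,-0.007,0.003]
    - [-0.004,-0.007,0.003]
    - [-0.004,-0.007,0.003]
    - [-0.004,-0.004,0.001]
    - [-0.004,-0.002,-0.001]
    - [-0.004,0,0]
  jaw: [0,0,0,0,0,0]

```text
clock: 12.9
tcp_pos: [0.5285, 0.0856, 0.1496]
orientation: [2.473, 0.144, 0.064]
contact_force: [-3.0, 13.7, 2.1]
grip_width: 0.0857
```

```bash
python3 - <<'E'
from h import *
s,t=snap(11)
c,a=crate(t); o,p,R,X,Y=rep(c,a); print("err turn to tilt38",turn(R,Rt(float(info(R).split()[2]),38),1))
E
```

```text
crate n=500 c=[ 0.5467 -0.0701] size=[151.7 100.1] head=-83.21 | in dock x -136.3 y 5.4 ang 0.69
[0.5286 0.0847 0.1496] head(of y-push) -83.14  tilt 38.19  roll 0.59 j6 1.03 F [-1.2  9.5 -0.5] t 13.0 w 0.0853
tcp in crate frame -0.1559 0.0004
err turn to tilt38 [ 0.0016 -0.0039 -0.003 ]
```

Emit:
apply_moves:
  dp:
    - [-0.008,0.052,0.042]
    - [-0.008,0.052,0.042]
    - [-0.008,0.052,0.042]
    - [-0.012,0.052,0.042]
    - [-0.012,0.052,0.041]
    - [-0.012,0.052,0.041]
    - [-0.012,0.052,0.041]
    - [-0.012,0.052,0.041]
  twist:
    - [-0.005,-0.006,0.004]
    - [-0.005,-0.006,0.004]
    - [-0.005,-0.006,0.004]
    - [-0.005,-0.003,0.002]
    - [-0.005,0,0]
    - [-0.005,0,0]
    - [-0.005,0,0]
    - [-0.005,0,0]
  jaw: [0,0,0,0,0,0,0,0]

```text
clock: 13.8
tcp_pos: [0.5286, 0.0571, 0.1485]
orientation: [2.46, 0.141, 0.07]
contact_force: [-2.0, 12.2, 1.4]
grip_width: 0.0854
```

```bash
python3 - <<'E'
from h import *
s,t=snap(12)
c,a=crate(t); o,p,R,X,Y=rep(c,a); print("err turn to tilt38",turn(R,Rt(float(info(R).split()[2]),38),1))
im=t["color"][:,:,::-1]; cv2.imwrite("pics/c12.png",cv2.resize(im[130:280,230:430],None,fx=4,fy=4,interpolation=cv2.INTER_CUBIC))
tipview(s,"c12s",[.53,-.03,.1])
E
```

```text
crate n=509 c=[ 0.5476 -0.0999] size=[151.3 100.7] head=-82.97 | in dock x -106.5 y 3.1 ang 0.93
[0.5286 0.0563 0.1484] head(of y-push) -83.15  tilt 38.98  roll 0.82 j6 1.01 F [-0.8  8.9 -1.5] t 13.9 w 0.0857
tcp in crate frame -0.1573 0.0003
err turn to tilt38 [ 0.0081 -0.0053 -0.0043]
c12s 189 177
```

View pics/c12s.png

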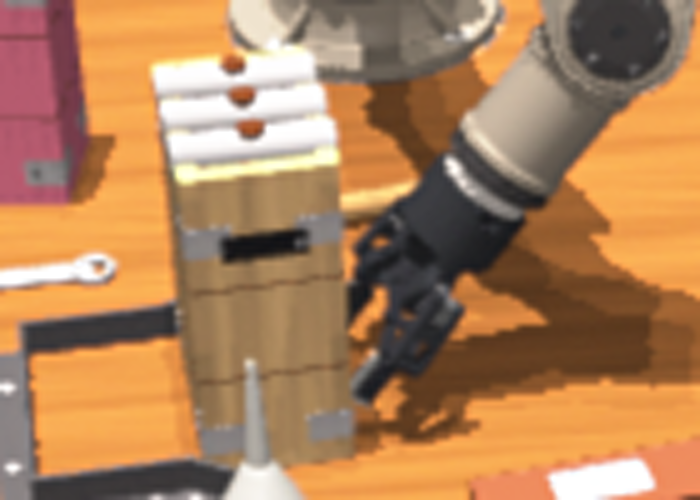

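View pics/c12.png

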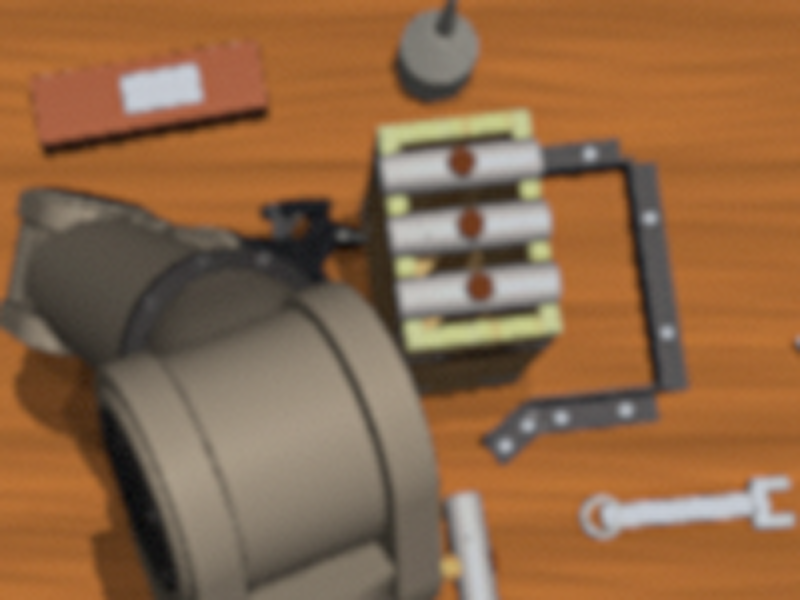

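Crate is entering the frame upright: scene crop base at (200–350,455), frame strips either side. Continuing straight with a slight bias to the near side.

Emit:
apply_moves:
  dp:
    - [-0.012,0.052,0.042]
    - [-0.012,0.052,0.042]
    - [-0.012,0.052,0.042]
    - [-0.012,0.052,0.042]
    - [-0.012,0.052,0.041]
    - [-0.012,0.052,0.041]
    - [-0.012,0.052,0.041]
    - [-0.012,0.052,0.041]
  twist:
    - [-0.003,-0.006,0.004]
    - [-0.003,-0.006,0.004]
    - [-0.003,-0.006,0.004]
    - [-0.003,-0.004,0.003]
    - [-0.004,-0.003,0.002]
    - [-0.004,0,0]
    - [-0.004,0,0]
    - [-0.004,0,0]
  jaw: [0,0,0,0,0,0,0,0]

```text
clock: 14.7
tcp_pos: [0.5297, 0.0309, 0.1493]
orientation: [2.471, 0.134, 0.075]
contact_force: [-2.2, 14.1, 2.9]
grip_width: 0.0858
```

```bash
python3 - <<'E'
from h import *
s,t=snap(13)
c,a=crate(t); o,p,R,X,Y=rep(c,a); print("err turn to tilt38",turn(R,Rt(float(info(R).split()[2]),38),1))
E
```

```text
crate n=514 c=[ 0.5485 -0.1254] size=[151.1 100.7] head=-83.44 | in dock x -81.1 y 1.3 ang 0.46
[0.5297 0.0301 0.1493] head(of y-push) -83.43  tilt 38.37  roll 1.17 j6 0.97 F [-1.4  9.8  0.1] t 14.8 w 0.0852
tcp in crate frame -0.1566 -0.001
err turn to tilt38 [ 0.003  -0.0077 -0.006 ]
```

Emit:
apply_moves:
  dp:
    - [-0.008,0.052,0.042]
    - [-0.008,0.052,0.042]
    - [-0.008,0.052,0.042]
    - [-0.008,0.052,0.042]
    - [-0.008,0.052,0.042]
    - [-0.008,0.052,0.042]
    - [-0.008,0.052,0.042]
    - [-0.008,0.052,0.042]
    - [-0.008,0.052,0.042]
    - [-0.008,0.052,0.042]
    - [-0.008,0.052,0.042]
    - [-0.008,0.052,0.042]
  twist:
    - [-0.004,-0.005,0]
    - [-0.004,-0.005,0]
    - [-0.004,-0.005,0]
    - [-0.004,-0.003,0.001]
    - [-0.004,-0.003,0.001]
    - [-0.004,-0.003,0.001]
    - [-0.004,0,0]
    - [-0.004,0,0]
    - [-0.004,0,0]
    - [-0.004,0,0]
    - [-0.004,0,0]
    - [-0.004,0,0]
  jaw: [0,0,0,0,0,0,0,0,0,0,0,0]

```text
clock: 16.0
tcp_pos: [0.5334, -0.0102, 0.1482]
orientation: [2.463, 0.181, 0.082]
contact_force: [-4.2, 14.3, 4.6]
grip_width: 0.0856
```

```bash
python3 - <<'E'
from h import *
s,t=snap(14)
c,a=crate(t); o,p,R,X,Y=rep(c,a); print("err turn to tilt38",turn(R,Rt(float(info(R).split()[2]),38),1))
E
```

```text
crate n=508 c=[ 0.5569 -0.1656] size=[151.5 100.6] head=-81.17 | in dock x -40.2 y 5.4 ang 2.73
[ 0.5335 -0.011   0.1482] head(of y-push) -81.35  tilt 38.65  roll 0.76 j6 0.93 F [-2.3 10.6  2.2] t 16.1 w 0.0855
tcp in crate frame -0.1564 0.0006
err turn to tilt38 [ 0.0054 -0.005  -0.004 ]
```

Emit:
apply_moves:
  dp:
    - [0.008,0.052,0.042]
    - [0.008,0.052,0.042]
    - [0.008,0.052,0.042]
    - [0.008,0.052,0.042]
    - [0.0,0.052,0.042]
    - [-0.004,0.052,0.042]
  twist:
    - [-0.004,-0.007,0.005]
    - [-0.004,-0.007,0.005]
    - [-0.004,-0.007,0.005]
    - [-0.004,-0.007,0.005]
    - [-0.004,-0.003,0.003]
    - [-0.004,-0.002,0.002]
  jaw: [0,0,0,0,0,0]

```text
clock: 16.7
tcp_pos: [0.5456, -0.0285, 0.1477]
orientation: [2.463, 0.127, 0.054]
contact_force: [-4.2, 15.6, 6.0]
grip_width: 0.0853
```

```bash
python3 - <<'E'
from h import *
s,t=snap(15)
c,a=crate(t); o,p,R,X,Y=rep(c,a); print("err turn to tilt38",turn(R,Rt(float(info(R).split()[2]),38),1))
im=t["color"][:,:,::-1]; cv2.imwrite("pics/c15.png",cv2.resize(im[130:280,250:450],None,fx=4,fy=4,interpolation=cv2.INTER_CUBIC))
E
```

```text
crate n=511 c=[ 0.5613 -0.1857] size=[151.7 100.4] head=-84.29 | in dock x -19.8 y 7.6 ang -0.39
[ 0.5457 -0.0293  0.1477] head(of y-push) -83.98  tilt 38.77  roll 0.38 j6 0.94 F [-0.9 10.8  2. ] t 16.8 w 0.0851
tcp in crate frame -0.1572 0.0001
err turn to tilt38 [ 0.0064 -0.0025 -0.002 ]
```

View pics/c15.png

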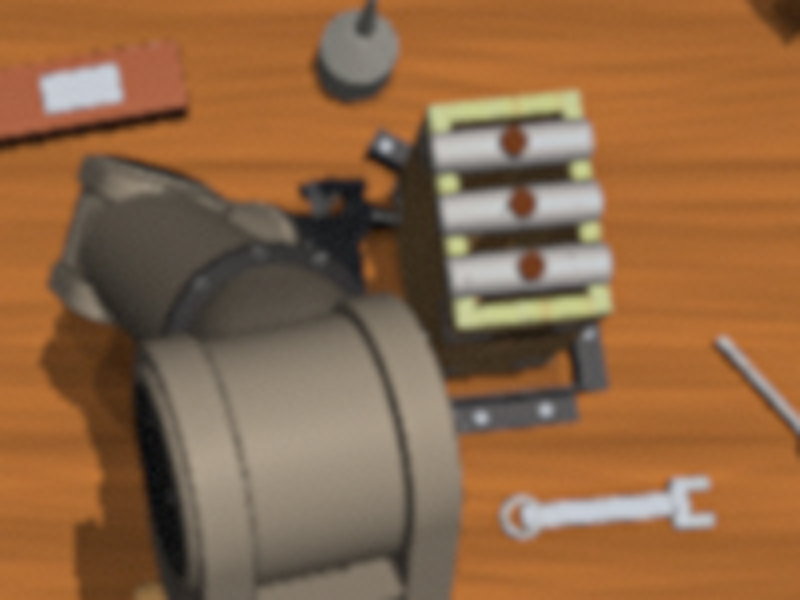

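Emit:
apply_moves:
  dp:
    - [-0.012,0.052,0.042]
    - [-0.012,0.052,0.042]
    - [-0.012,0.052,0.042]
    - [-0.012,0.052,0.042]
    - [-0.01,0.052,0.042]
  twist:
    - [-0.004,-0.001,0]
    - [-0.004,-0.001,0]
    - [-0.004,-0.001,0]
    - [-0.004,0,0]
    - [-0.004,0,0]
  jaw: [0,0,0,0,0]

```text
clock: 17.3
tcp_pos: [0.5446, -0.0453, 0.1472]
orientation: [2.458, 0.158, 0.072]
contact_force: [-4.5, 13.3, 6.5]
grip_width: 0.0853
```

```bash
python3 - <<'E'
from h import *
s,t=snap(16)
c,a=crate(t); o,p,R,X,Y=rep(c,a); print("err turn to tilt38",turn(R,Rt(float(info(R).split()[2]),38),1))
E
```

```text
crate n=517 c=[ 0.565 -0.202] size=[151.6 101.4] head=-82.46 | in dock x -3.2 y 9.5 ang 1.44
[ 0.5447 -0.0461  0.1471] head(of y-push) -82.43  tilt 39.03  roll 0.65 j6 0.91 F [-2.1 10.8  1.4] t 17.4 w 0.0854
tcp in crate frame -0.1572 0.0004
err turn to tilt38 [ 0.0085 -0.0042 -0.0034]
```

Almost home. The last rows go to the stop, watching the force rise.

Emit:
apply_moves:
  dp:
    - [0.0,0.052,0.042]
    - [0.0,0.052,0.042]
    - [-0.005,0.052,0.042]
  twist:
    - [-0.003,-0.005,0.004]
    - [-0.003,-0.005,0.004]
    - [-0.003,-0.002,0.002]
  jaw: [0,0,0]

```text
clock: 17.7
tcp_pos: [0.5482, -0.0503, 0.1475]
orientation: [2.468, 0.145, 0.068]
contact_force: [-9.6, 25.0, 9.3]
grip_width: 0.0857
```

```bash
python3 - <<'E'
from h import *
s,t=snap(17)
c,a=crate(t); o,p,R,X,Y=rep(c,a); print("err turn to tilt38",turn(R,Rt(float(info(R).split()[2]),38),1))
E
```

```text
crate n=514 c=[ 0.5662 -0.205 ] size=[151.3 100.7] head=-83.19 | in dock x -0.0 y 10.5 ang 0.71
[ 0.5481 -0.0503  0.1474] head(of y-push) -83.02  tilt 38.41  roll 0.76 j6 0.90 F [-8.  23.8 11.5] t 17.8 w 0.0856
tcp in crate frame -0.1557 0.0004
err turn to tilt38 [ 0.0034 -0.005  -0.0039]
```

Force rose from about 13 N to 25 N with the crate at x ≈ 0, so it is against the back strip. Backing off.

Emit:
apply_moves:
  dp:
    - [0,-0.02,-0.016]
    - [0,-0.04,-0.032]
    - [0,-0.066,-0.052]
    - [0,-0.066,-0.052]
    - [0,-0.066,-0.052]
    - [0,-0.066,-0.052]
    - [0,-0.066,-0.052]
    - [0,0,0]
  twist:
    - [0,0,0]
    - [0,0,0]
    - [0,0,0]
    - [0,0,0]
    - [0,0,0]
    - [0,0,0]
    - [0,0,0]
    - [0,0,0]
  jaw: [0,0,0,0,0,0,0,0]

```text
clock: 18.6
tcp_pos: [0.5401, 0.0159, 0.1474]
orientation: [2.47, 0.149, 0.071]
contact_force: [-0.4, 0.3, 0.5]
grip_width: 0.085
```

```bash
python3 - <<'E'
from h import *
s,t=snap(18)
c,a=crate(t); o,p,R,X,Y=rep(c,a)
W=world(t); hsv=cv2.cvtColor(t["color"],cv2.COLOR_RGB2HSV); z=W[...,2]
hd=(z>.228)&(z<.26)&(hsv[...,1]<60)&(abs(W[...,0]-.56)<.09)&(abs(W[...,1]+.2)<.08)
n,l,st,cc=cv2.connectedComponentsWithStats(hd.astype(np.uint8))
for i in range(1,n):
    if st[i,4]>60:
        print(cc[i].round(),st[i,4],"top z",np.percentile(W[l==i][:,2],90).round(4))
Ws=world(s); x,y,zz=Ws[...,0],Ws[...,1],Ws[...,2]
m=(zz>.04)&(zz<.2)&(x>.6)&(x<.68)&(y<-.16)&(y>-.24)
A=np.c_[Ws[m][:,1:],np.ones(m.sum())]; k=np.linalg.lstsq(A,Ws[m][:,0],rcond=None)[0]; print("face tilt from vertical deg",np.degrees(np.arctan(k[1])))
im=t["color"][:,:,::-1]; cv2.imwrite("pics/c18.png",cv2.resize(im[130:280,250:450],None,fx=4,fy=4,interpolation=cv2.INTER_CUBIC))
tipview(s,"c18s",[.56,-.2,.1])
a0=load("top0")["color"].astype(int); d=np.abs(a0-t["color"]).sum(-1)
E
```

```text
crate n=508 c=[ 0.5662 -0.205 ] size=[151.3 100.7] head=-83.19 | in dock x -0.0 y 10.5 ang 0.71
[0.5401 0.0141 0.1475] head(of y-push) -82.94  tilt 38.39  roll 0.77 j6 0.96 F [-0.1  0.  -0.1] t 18.7 w 0.0855
tcp in crate frame -0.2207 0.0001
[384. 165.] 388 top z 0.245
[386. 180.] 381 top z 0.2451
[389. 196.] 401 top z 0.2453
face tilt from vertical deg 0.21724729611374385
c18s 138 186
```

View pics/c18s.png

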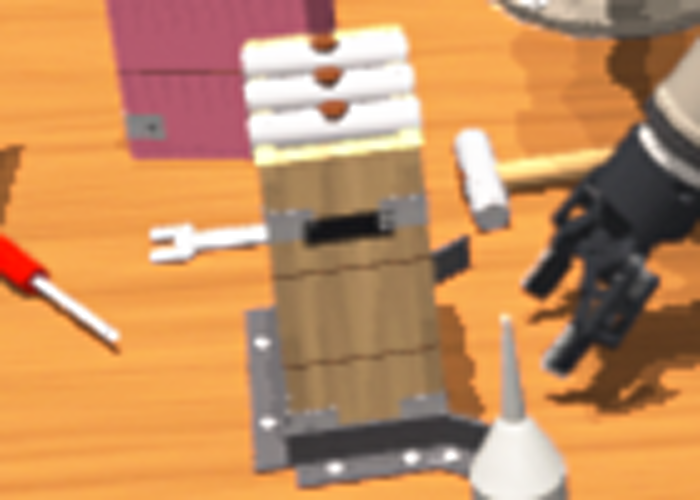

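View pics/c18.png

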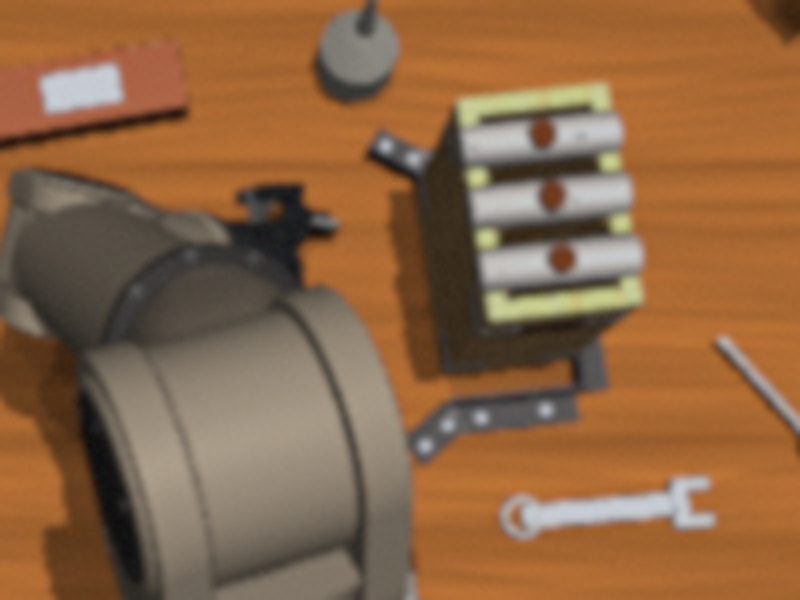

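View pics/top18.png

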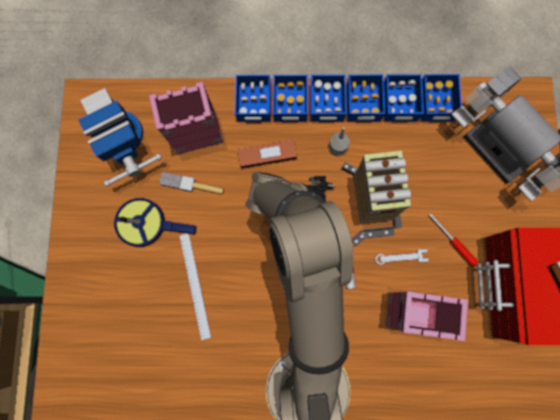

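The crate sits in the frame, square and upright (top crop 440–640, 85–370). The bystanders are where they were, and the fingers are clear of the crate. Handing in.

```bash
python3 -c "
from bench import r
print(r.hand_in())"
```

```text
the job is handed in; nothing more can be done
None
```

I pushed the crate home with both open fingertips against its wide face. The tool was tilted about 38°, and contact was about 30 mm above the bench. The path was a shallow S that took out the starting 12.6° skew and 22 mm side offset. The job was handed in at about 18.7 s.

Last checks, from the camera images after backing the fingers off:

| Check | Measured | Limit |
|---|---|---|
| Crate x in the frame | 0.0 mm | -8 to +6 mm |
| Crate y in the frame | +10.5 mm | ±18 mm |
| Angle to the frame | 0.7° | 4° |
| Wall lean from vertical | about 0.2° | 1.7° |
| Hammer head centres | about 231 mm up | above 220 mm |

- **Contact with the back strip:** the push force rose from about 13 N to 25 N in the last rows, as expected when the crate reached the strip. It did not move when I backed off.
- **Bystanders:** none visibly moved between the first and last top views. I checked this by eye, not by measurement.
- **Off centre:** the crate sits 10.5 mm to the far side, so by my measurement it is only about 1.5 mm from the far strip, which is within the camera calibration error. No check failed or disagreed.

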